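# Glass jars back on their coasters

## Task

Put the four glass jars with bamboo lids back on their pale stone coasters beside the sink: the large, medium and small round jars each on the round coaster of the same rank in size, and the square jar on the square coaster, its sides in line with the coaster's. Stand each upright in the middle of its coaster, set down rather than dropped since it is glass, and let go; knock no jar over, and leave the amber pill bottle and the orange measuring cup where they stand.

Things in the scene. Friction and masses are not known exactly. Their poses are not given: they have to be found in the camera images.
- jar_large_center (a point): the largest round clear-glass jar with a flat bamboo lid of the same diameter (one piece with it, shut), diameter 60 mm, total height 80 mm, standing upright on the surface; this point is on its axis, half-way up; z is up; 0.2 to 0.34 kg
- jar_medium_center (a point): the middle-sized round clear-glass jar with a flat bamboo lid of the same diameter (one piece with it, shut), diameter 48 mm, total height 68 mm, standing upright on the surface; this point is on its axis, half-way up; z is up; 0.12 to 0.21 kg
- jar_small_center (a point): the smallest round clear-glass jar with a flat bamboo lid of the same diameter (one piece with it, shut), diameter 36 mm, total height 56 mm, standing upright on the surface; this point is on its axis, half-way up; z is up; 0.07 to 0.12 kg
- jar_square_center (a point): square clear-glass jar with a flat square bamboo lid of the same outline (one piece with it, shut), 50 x 50 mm, total height 74 mm, standing upright on the surface; this point is at its middle, half-way up; x and y are square to its sides, z is up; 0.17 to 0.29 kg
- coaster_large_top (a point): the largest round flat pale stone coaster, diameter 92 mm, 8 mm thick, fixed to the surface; this point is the centre of its top face; z is up
- coaster_medium_top (a point): the middle-sized round flat pale stone coaster, diameter 76 mm, 8 mm thick, fixed to the surface; this point is the centre of its top face; z is up
- coaster_small_top (a point): the smallest round flat pale stone coaster, diameter 60 mm, 8 mm thick, fixed to the surface; this point is the centre of its top face; z is up
- coaster_square_top (a point): square flat pale stone coaster, 80 x 80 mm, 8 mm thick, fixed to the surface; this point is the centre of its top face; x and y are square to its sides, z is up
- pill_bottle: bystander: loose amber pill bottle with a white cap, diameter 40 mm, height 85 mm, standing upright; origin at the centre of its underside; z is up
- measuring_cup: bystander: loose open orange plastic measuring cup without a handle, diameter 66 mm at the rim, height 55 mm, standing upright; origin at the centre of its underside; z is up
Things that resemble listed ones, but are neither listed nor needed, are in the scene too. Leave any red look-alike of the part that bears coaster_medium_top alone. Leave any purple look-alike of the part that bears jar_medium_center alone.

How it is judged:
By the outcome, as a careful person would: the job done as asked, in the order asked, and still so for the second after the job is handed in, with the robot touching nothing.
It also fails if it takes over 112 s, if anything falls off the work surface, if the arm or the gripper's body presses on something with over 40 N, if the wrist force passes 120 N, or if a joint passes its speed limit or range.

## Robot

A 6-joint arm with a two-finger parallel gripper is mounted at the origin on the work surface. World frame = base frame: x ahead of the robot, y to its left, z up, the work surface at z = 0. Lengths are in m, angles in rad, forces in N, time in s.
With the tool pointing down it reaches from about 0.275 to 0.75 m from the base axis. Payload 10.2 kg.
Tool frame: the origin (TCP) lies midway between the tips of the shut fingers; the grasp point (between the pads) lies 19 mm behind it (arm.grip_depth is the z of the grasp point in the tool frame, in m); z points along the fingers, y is the line along which they close (so a half turn about z gives the same grasp; the last joint's range is limited). The gripper opens to 88 mm and grips with 3 to 60 N. Pads are 18 mm wide; open, the fingers measure 123 mm over their backs; the gripper's body (75 mm by 187 mm) begins 45 mm behind the grasp point.
Start: joints at [1.058, 0.313, 1.498, -0, 1.331, -0.223], TCP at [0.15, 0.503, 0.239] pointing down, gripper open.
Joint ranges: [-2.94, 2.94], [-0.97, 2.17], [0.19, 2.56], [-1.23, 4.37], [0.02, 3.11], [-2.88, 2.88]. Speed limits (rad/s): [2.39, 2.39, 3.01, 3.14, 3.14, 3.14].

## Interface

Orientations are given as a 3x3 rotation matrix whose columns are the frame's x, y, z axes.
In Python, from station import read_state, imaging, arm gives the robot as it stands. The module is installed in compiled form; this text tells all that it offers.
- The arm moves only by the tool carry_out, never from a script. Its argument "moves" is a list of rows, each a list of 3 entries, a list of its own where there are three numbers: the turn, a rotation vector about the tool's x, y, z scaled (see below), then the shift along the tool's x, y, z scaled (see below), then the gripper's target within -1 to 1 (shut at 1, half-way at 0, fully open at -1). A call has 1 to 10 rows; each row is the pose to reach, as a shift and turn from the pose commanded when the call began, along the tool's axes at that moment; what a row does not reach only later rows make up. The controller multiplies each number of a shift by 0.2 m and each number of a turn by 90 degrees. A row lasts 1/12 s, in which the tool goes at most 41.7 mm and 7.16 degrees, less where a joint would pass 70% of its speed; a pose out of reach is approached as far as the arm can. A call with a number of a shift or a turn outside -1 to 1 is refused whole. A call with a gripper value outside its range is refused whole. The fingers move at their own pace and stop on an object; "squeeze" is the grip in N (left out, the last holds). Time passes only in rows, so rows that repeat a pose let the fingers close. It gives the time, the measured TCP pose, the force, the opening and the grip force at its end, in the units of the state.
- read_state(): the state, without advancing time (a new reading comes with each control period).
- imaging.camera(name): name is "scene" or "top"; returns the picture (420x560x3 uint8, red, green, blue); there is no depth.
- imaging.camera_model(name): a dict with "intrinsics" (3x3 intrinsics, pixels), "D" ([k1, k2, p1, p2, k3] as OpenCV has them; the pictures are not rectified), "R" (3x3) and "t" (3): a world point X has camera coordinates R X + t. Camera axes: x right, y down, z forward; pixel columns grow to the right and rows downward; lengths in m; the calibration is good to about 2 mm. A picture is of the moment at which its call begins. camera_model takes no time and is no camera call.
- arm.finish_job(): hands the job in; it is judged then, once.
The state is a dict: "clock": time; "joint_positions": joint angles; "qd": joint speeds; "effort": joint torques, N m; "tcp_pos": TCP position; "ee_rot": TCP orientation; "wrist_force": force on the tool from outside, world axes, zero at the start; "ft_torque": the same for the moment, N m; "grip_width": opening from 0.0 (shut) to 1.0 (fully open); "grasp_force": force on a finger pad.
Only numpy, scipy, OpenCV 4.12 (cv2) and the standard library are available. Lean on these libraries where they do the work, as an engineer would, in place of code of your own. Each camera call takes 0.05 s, during which the arm holds its last target. There are 200 camera calls.

## Working session

There is one attempt and no reset: what is moved stays moved. The work goes in short steps, Python scripts to look and compute and a tool call to move; the robot and the scene stay as the last step left them, time stands still between calls to the robot, and variables do not carry over. Pictures are saved under pics/ and viewed, at most 14 in all, crops included, and the job is handed in when it is done.

Besides the shell and the picture viewer there is one more tool, called by a JSON object that holds its "api" and its "payload", one argument or row to a line. carry_out: Moves the arm, as the interface text tells. Shifts and turns lie within -1 to 1; 1 stands for 0.2 m of shift or 90 degrees of turn. Its arguments: {"type":"object","properties":{"moves":{"type":"array"},"squeeze":{"type":"number"}},"required":["moves"]}

```bash
mkdir -p pics; python3 - <<'E'
from station import *
import cv2, numpy as np
for n in("top","scene"):
    im=imaging.camera(n); cv2.imwrite(f"pics/{n}0.png",im[:,:,::-1])
    m=imaging.camera_model(n); print(n,np.round(m["intrinsics"],1).tolist(),m["D"],"cam",np.round(-np.array(m["R"]).T@m["t"],3),np.round(m["R"],2).tolist())
s=read_state(); print(s["clock"],s["tcp_pos"],np.round(s["ee_rot"],3).tolist(),arm.grip_depth,s["grip_width"])
E
```

```text
top [[461.4, 0.0, 272.3], [0.0, 461.4, 203.2], [0.0, 0.0, 1.0]] [0.04528534 0.         0.         0.         0.        ] cam [ 0.296 -0.     1.087] [[0.01, -1.0, -0.01], [-0.98, -0.0, -0.19], [0.19, 0.01, -0.98]]
scene [[449.8, 0.0, 276.9], [0.0, 449.8, 216.6], [0.0, 0.0, 1.0]] [-0.03518296  0.          0.          0.          0.        ] cam [0.993 0.5   0.8  ] [[-0.73, 0.68, 0.01], [0.5, 0.54, -0.68], [-0.47, -0.49, -0.73]]
0.1 [0.14990504 0.50291394 0.23822391] [[-0.958, 0.286, -0.001], [0.286, 0.958, -0.001], [0.0, -0.001, -1.0]] -0.0187 1.0003420740220095
```

View pics/top0.png

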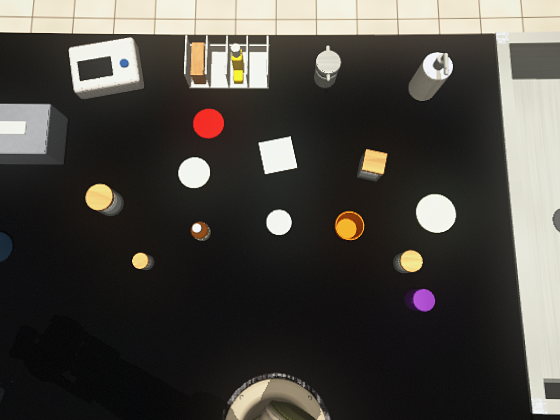

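View pics/scene0.png

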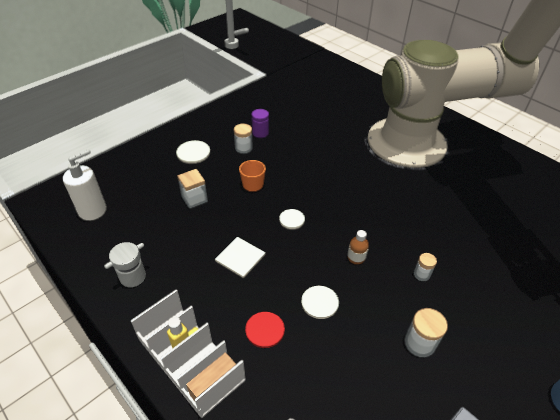

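Top view: candidates are the large jar (100,198), small jar (141,261), medium jar (410,261) with its purple look-alike (424,300), and the square jar (374,162). Coasters: large (436,213), medium (194,172) with its red look-alike (208,123), small (279,222), square (278,155). The bystanders are the bottle (200,231) and cup (349,226). I choose by colour and size, and check with a crop.

```bash
cat > h.py <<'E'
from station import *
import cv2, numpy as np
def toworld(n,px,z):
    m=imaging.camera_model(n);R=np.array(m["R"]);t=np.array(m["t"])
    u=cv2.undistortPoints(np.array(px,float).reshape(-1,1,2),m["intrinsics"],np.array(m["D"]))[:,0]
    d=np.c_[u,np.ones(len(u))]@R; c=-R.T@t
    return c+d*((z-c[2])/d[:,2])[:,None]
def blob(mask,px):
    cs,_=cv2.findContours(mask.astype(np.uint8),cv2.RETR_EXTERNAL,cv2.CHAIN_APPROX_NONE)
    return max((c for c in cs if np.hypot(*(c[:,0].mean(0)-px))<22),key=cv2.contourArea)
def measure(n,im,px,z,kind):
    f=4; big=cv2.resize(im,None,fx=f,fy=f,interpolation=cv2.INTER_CUBIC).astype(int)
    r,g,b=big[...,0],big[...,1],big[...,2]
    mask=(b>130)&(abs(r-b)<40) if kind=="c" else (r>150)&(r-b>45)&(g>100)
    c=blob(mask,np.array(px)*f) if 0 else None
    cs,_=cv2.findContours(mask.astype(np.uint8),cv2.RETR_EXTERNAL,cv2.CHAIN_APPROX_NONE)
    c=max((c for c in cs if np.hypot(*(c[:,0].mean(0)-np.array(px)*f))<22*f),key=cv2.contourArea)[:,0]
    w=toworld(n,(c+.5)/f-.5,z)[:,:2].astype(np.float32)
    (cx,cy),(a,bb),ang=cv2.minAreaRect(w*1000)
    return np.round([cx,cy,a,bb,ang],1)
T=dict(jL=((100,198),.08,"j"),jM=((410,261),.068,"j"),jS=((141,261),.056,"j"),jQ=((374,160),.074,"j"),
 cL=((436,213),.008,"c"),cM=((194,172),.008,"c"),cS=((279,222),.008,"c"),cQ=((278,155),.008,"c"))
S=dict(jL=((428,324),.08,"j"),jM=((243,132),.068,"j"),jS=((427,261),.056,"j"),jQ=((192,180),.074,"j"),
 cL=((193,152),.008,"c"),cM=((320,302),.008,"c"),cS=((292,219),.008,"c"),cQ=((240,257),.008,"c"))
E
python3 - <<'E'
from h import *
for n,D in(("top",T),("scene",S)):
    im=cv2.imread(f"pics/{n}0.png")[:,:,::-1]
    for k,v in D.items(): 
        try: print(n,k,measure(n,im,*v))
        except Exception as e: print(n,k,e)
for nm,px,z in(("bottle",(196,229),.085),("cup",(349,226),.055),("purple",(424,300),.068)): print(nm,toworld("top",[px],z))
im=cv2.imread("pics/top0.png")
c=[cv2.resize(im[y-35:y+35,x-35:x+35],(260,260),interpolation=cv2.INTER_CUBIC) for x,y in((100,198),(141,261),(374,162),(410,261),(424,300),(194,172))]
cv2.imwrite("pics/crop.png",np.vstack([np.hstack(c[:3]),np.hstack(c[3:])]))
E
```

```text
top jL [505.8 395.4  59.5  59.2  48.1]
top jM [ 367.5 -293.8   47.7   46.9   77.3]
top jS [366.3 302.7  35.4  34.8  47. ]
top jQ [ 590.7 -220.8   50.    51.2   77.2]
top cL [ 4.840e+02 -3.737e+02  9.130e+01  9.230e+01  1.000e-01]
top cM [5.818e+02 2.003e+02 7.600e+01 7.630e+01 2.000e-01]
top cS [ 4.614e+02 -5.400e+00  6.030e+01  5.970e+01  2.000e-01]
top cQ [625.9  -1.6  82.2  81.4  11.7]
scene jL [504.8 394.9  59.5  60.1  73. ]
scene jM [ 367.5 -293.2   50.    47.7   47.4]
scene jS [365.5 302.5  34.2  35.6  47. ]
scene jQ [ 590.6 -220.9   52.6   50.9   76.8]
scene cL [ 483.8 -374.2   96.1   93.1   34.8]
scene cM [580.1 199.   76.   76.5  47. ]
scene cS [460.4  -4.7  62.9  60.3  47.2]
scene cQ [625.1  -1.7  82.5  81.5  11.9]
bottle [[0.43272165 0.17599634 0.085     ]]
cup [[ 0.44498085 -0.16320423  0.055     ]]
purple [[ 0.28409812 -0.31635802  0.068     ]]
```

View pics/crop.png

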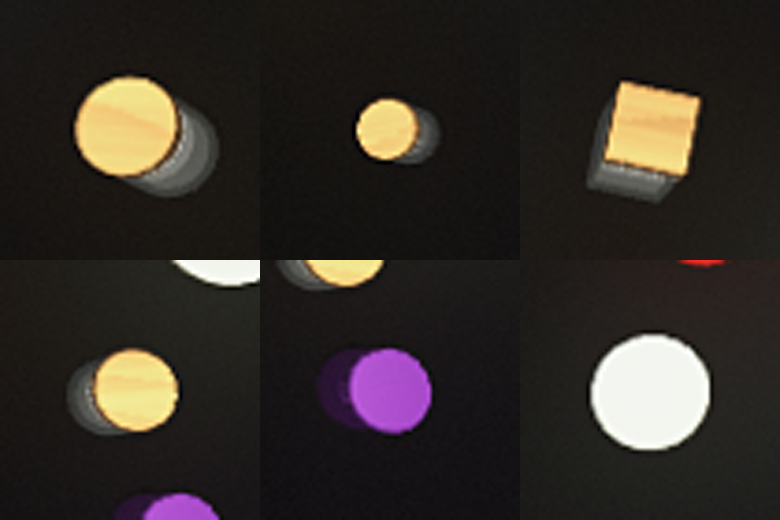

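The crop confirms plain glass with bamboo lids for all four jars, and the purple jar is separate. The two cameras agree to about 2 mm. I start with the small jar.

```bash
cat > go.py <<'E'
import sys; from h import *
from scipy.spatial.transform import Rotation as Ro
x,y,z,yaw=map(float,sys.argv[1:]); s=read_state(); R=np.array(s["ee_rot"]); p=np.array(s["tcp_pos"])
a=np.radians(yaw); Y=np.array([np.cos(a),np.sin(a),0]); Z=np.array([0,0,-1.]); G=np.c_[np.cross(Y,Z),Y,Z]
print("turn",np.round(Ro.from_matrix(R.T@G).as_rotvec()/(np.pi/2),4),"shift",np.round(R.T@(np.array([x,y,z])/1000-p)/.2,4))
E
python3 go.py 366 302.6 150 90
```

```text
turn [-0.0007 -0.0003 -0.1845] shift [-1.3217 -0.6506  0.4415]
```

{"api": "carry_out", "payload": {
  "moves": [
    [[0, 0, -0.06], [-0.2, -0.1, 0.05], -1],
    [[0, 0, -0.12], [-0.4, -0.2, 0.1], -1],
    [[0, 0, -0.1845], [-0.6, -0.3, 0.15], -1],
    [[0, 0, -0.1845], [-0.8, -0.4, 0.2], -1],
    [[0, 0, -0.1845], [-0.95, -0.5, 0.3], -1],
    [[0, 0, -0.1845], [-1, -0.6, 0.4], -1],
    [[0, 0, -0.1845], [-1, -0.65, 0.44], -1],
    [[0, 0, -0.1845], [-1, -0.65, 0.44], -1]
  ],
  "squeeze": 20
}}

```text
clock: 0.77
tcp_pos: [0.3039, 0.3188, 0.1486]
ee_rot: [[-1.0, 0.003, -0.005], [0.003, 1.0, -0.003], [0.004, -0.003, -1.0]]
wrist_force: [-0.5, 0.2, 1.1]
grip_width: 1.0
grasp_force: 0.0
```

```bash
python3 go.py 366 302.6 22 90
```

```text
turn [-0.0019 -0.0029 -0.0021] shift [-0.3138 -0.0779  0.6316]
```

{"api": "carry_out", "payload": {
  "moves": [
    [[0, 0, 0], [-0.15, -0.04, 0], -1],
    [[0, 0, 0], [-0.31, -0.078, 0], -1],
    [[0, 0, 0], [-0.31, -0.078, 0.0], -1],
    [[0, 0, 0], [-0.31, -0.078, 0.15], -1],
    [[0, 0, 0], [-0.31, -0.078, 0.3], -1],
    [[0, 0, 0], [-0.31, -0.078, 0.45], -1],
    [[0, 0, 0], [-0.31, -0.078, 0.55], -1],
    [[0, 0, 0], [-0.31, -0.078, 0.6], -1],
    [[0, 0, 0], [-0.31, -0.078, 0.63], -1],
    [[0, 0, 0], [-0.31, -0.078, 0.63], -1]
  ]
}}

```text
clock: 1.6
tcp_pos: [0.3664, 0.3063, 0.0246]
ee_rot: [[-1.0, -0.001, -0.0], [-0.001, 1.0, -0.0], [0.0, -0.0, -1.0]]
wrist_force: [-0.6, -0.3, 0.6]
grip_width: 0.998
grasp_force: 0.0
```

{"api": "carry_out", "payload": {
  "moves": [
    [[0, 0, 0], [0, 0, 0], 0.3],
    [[0, 0, 0], [0, 0, 0], 0.3],
    [[0, 0, 0], [0, 0, 0], 1],
    [[0, 0, 0], [0, 0, 0], 1],
    [[0, 0, 0], [0, 0, 0], 1],
    [[0, 0, 0], [0, 0, 0], 1],
    [[0, 0, 0], [0, 0, 0], 1],
    [[0, 0, 0], [0, 0, 0], 1],
    [[0, 0, 0], [0, 0, 0], 1],
    [[0, 0, 0], [0, 0, 0], 1]
  ]
}}

```text
clock: 2.43
tcp_pos: [0.3666, 0.3057, 0.0248]
ee_rot: [[-1.0, -0.0, -0.0], [-0.0, 1.0, -0.0], [0.0, -0.0, -1.0]]
wrist_force: [0.3, -1.6, 1.1]
grip_width: 0.398
grasp_force: 20.2
```

```bash
python3 go.py 461 -5 180 90;python3 - <<'E'
from h import *
print(read_state()["tcp_pos"]); cv2.imwrite("pics/a.png",imaging.camera("scene")[:,:,::-1])
E
```

```text
turn [-0.0001 -0.      0.    ] shift [-0.4722 -1.5538 -0.7761]
[0.36655239 0.30574337 0.02476089]
```

{"api": "carry_out", "payload": {
  "moves": [
    [[0, 0, 0], [0, 0, -0.1], 1],
    [[0, 0, 0], [0, 0, -0.25], 1],
    [[0, 0, 0], [0, 0, -0.4], 1],
    [[0, 0, 0], [-0.05, -0.1, -0.5], 1],
    [[0, 0, 0], [-0.1, -0.25, -0.55], 1],
    [[0, 0, 0], [-0.15, -0.4, -0.6], 1],
    [[0, 0, 0], [-0.2, -0.55, -0.6], 1],
    [[0, 0, 0], [-0.25, -0.7, -0.6], 1],
    [[0, 0, 0], [-0.3, -0.85, -0.6], 1],
    [[0, 0, 0], [-0.35, -1, -0.6], 1]
  ]
}}

```text
clock: 3.32
tcp_pos: [0.4367, 0.1043, 0.1447]
ee_rot: [[-1.0, 0.0, 0.0], [0.0, 1.0, 0.0], [-0.0, 0.0, -1.0]]
wrist_force: [0.8, 1.1, 0.2]
grip_width: 0.404
grasp_force: 20.2
```

{"api": "carry_out", "payload": {
  "moves": [
    [[0, 0, 0], [-0.03, -0.13, 0], 1],
    [[0, 0, 0], [-0.06, -0.26, 0], 1],
    [[0, 0, 0], [-0.09, -0.39, 0], 1],
    [[0, 0, 0], [-0.122, -0.5, 0], 1],
    [[0, 0, 0], [-0.122, -0.554, 0.1], 1],
    [[0, 0, 0], [-0.122, -0.554, 0.2], 1],
    [[0, 0, 0], [-0.122, -0.554, 0.3], 1],
    [[0, 0, 0], [-0.122, -0.554, 0.4], 1],
    [[0, 0, 0], [-0.122, -0.554, 0.45], 1],
    [[0, 0, 0], [-0.122, -0.554, 0.45], 1]
  ]
}}

```text
clock: 4.15
tcp_pos: [0.4597, -0.0047, 0.0528]
ee_rot: [[-1.0, 0.0, -0.004], [0.0, 1.0, 0.001], [0.004, 0.001, -1.0]]
wrist_force: [-0.8, -0.3, 0.5]
grip_width: 0.403
grasp_force: 20.2
```

{"api": "carry_out", "payload": {
  "moves": [
    [[0, 0, 0], [0, 0, 0], 1],
    [[0, 0, 0], [0, 0, 0], 1],
    [[0, 0, 0], [0, 0, 0], 1]
  ]
}}

```text
clock: 4.4
tcp_pos: [0.4614, -0.0051, 0.0556]
ee_rot: [[-1.0, -0.0, 0.002], [-0.0, 1.0, -0.0], [-0.002, -0.0, -1.0]]
wrist_force: [-1.2, 0.1, 0.4]
grip_width: 0.403
grasp_force: 20.2
```

```bash
python3 go.py 461 -5 33.5 90
```

```text
turn [-0.0003  0.001   0.0001] shift [0.0024 0.0005 0.1103]
```

{"api": "carry_out", "payload": {
  "moves": [
    [[0, 0, 0], [0, 0, 0.02], 1],
    [[0, 0, 0], [0, 0, 0.04], 1],
    [[0, 0, 0], [0, 0, 0.06], 1],
    [[0, 0, 0], [0, 0, 0.08], 1],
    [[0, 0, 0], [0, 0, 0.09], 1],
    [[0, 0, 0], [0, 0, 0.098], 1],
    [[0, 0, 0], [0, 0, 0.104], 1],
    [[0, 0, 0], [0, 0, 0.107], 1],
    [[0, 0, 0], [0, 0, 0.107], 1],
    [[0, 0, 0], [0, 0, 0.107], 1]
  ]
}}

```text
clock: 5.23
tcp_pos: [0.461, -0.005, 0.0334]
ee_rot: [[-1.0, -0.0, 0.0], [-0.0, 1.0, -0.0], [-0.0, -0.0, -1.0]]
wrist_force: [-0.1, -0.4, -0.3]
grip_width: 0.402
grasp_force: 20.2
```

{"api": "carry_out", "payload": {
  "moves": [
    [[0, 0, 0], [0, 0, 0.002], 1],
    [[0, 0, 0], [0, 0, 0.004], 1],
    [[0, 0, 0], [0, 0, 0.005], 1],
    [[0, 0, 0], [0, 0, 0.005], 1],
    [[0, 0, 0], [0, 0, 0.005], 1],
    [[0, 0, 0], [0, 0, 0.005], 1]
  ]
}}

```text
clock: 5.73
tcp_pos: [0.4611, -0.005, 0.0327]
ee_rot: [[-1.0, -0.0, 0.0], [-0.0, 1.0, -0.0], [-0.0, -0.0, -1.0]]
wrist_force: [-1.6, -0.2, 5.5]
grip_width: 0.403
grasp_force: 20.2
```

{"api": "carry_out", "payload": {
  "moves": [
    [[0, 0, 0], [0, 0, 0], 0],
    [[0, 0, 0], [0, 0, 0], -0.5],
    [[0, 0, 0], [0, 0, 0], -1],
    [[0, 0, 0], [0, 0, 0], -1],
    [[0, 0, 0], [0, 0, 0], -1],
    [[0, 0, 0], [0, 0, -0.1], -1],
    [[0, 0, 0], [0, 0, -0.2], -1],
    [[0, 0, 0], [0, 0, -0.35], -1],
    [[0, 0, 0], [0, 0, -0.5], -1],
    [[0, 0, 0], [0, 0, -0.6], -1]
  ]
}}

```text
clock: 6.57
tcp_pos: [0.4614, -0.0051, 0.1548]
ee_rot: [[-1.0, -0.0, 0.002], [-0.0, 1.0, -0.001], [-0.002, -0.001, -1.0]]
wrist_force: [1.4, -0.2, -0.8]
grip_width: 0.998
grasp_force: 0.0
```

```bash
python3 go.py 590.7 -220.8 150 77
```

```text
turn [-0.0003  0.0016  0.1445] shift [-0.6463 -1.0785  0.0264]
```

{"api": "carry_out", "payload": {
  "moves": [
    [[0, 0, 0.04], [-0.1, -0.17, 0], -1],
    [[0, 0, 0.08], [-0.2, -0.34, 0], -1],
    [[0, 0, 0.12], [-0.3, -0.51, 0], -1],
    [[0, 0, 0.1445], [-0.4, -0.68, 0], -1],
    [[0, 0, 0.1445], [-0.5, -0.85, 0], -1],
    [[0, 0, 0.1445], [-0.6, -0.95, 0], -1],
    [[0, 0, 0.1445], [-0.646, -1, 0], -1],
    [[0, 0, 0.1445], [-0.646, -1, 0], -1],
    [[0, 0, 0.1445], [-0.646, -1, 0], -1],
    [[0, 0, 0.1445], [-0.646, -1, 0], -1]
  ]
}}

```text
clock: 7.4
tcp_pos: [0.5896, -0.2041, 0.1522]
ee_rot: [[-0.974, 0.224, -0.001], [0.224, 0.974, 0.001], [0.001, 0.0, -1.0]]
wrist_force: [0.2, 0.6, 0.0]
grip_width: 0.999
grasp_force: 0.0
```

```bash
python3 go.py 590.7 -220.8 33 77
```

```text
turn [ 0.0002 -0.0006  0.0003] shift [-0.0246 -0.0803  0.5958]
```

{"api": "carry_out", "payload": {
  "moves": [
    [[0, 0, 0], [-0.024, -0.08, 0], -1],
    [[0, 0, 0], [-0.024, -0.08, 0], -1],
    [[0, 0, 0], [-0.024, -0.08, 0.12], -1],
    [[0, 0, 0], [-0.024, -0.08, 0.24], -1],
    [[0, 0, 0], [-0.024, -0.08, 0.36], -1],
    [[0, 0, 0], [-0.024, -0.08, 0.46], -1],
    [[0, 0, 0], [-0.024, -0.08, 0.54], -1],
    [[0, 0, 0], [-0.024, -0.08, 0.58], -1],
    [[0, 0, 0], [-0.024, -0.08, 0.595], -1],
    [[0, 0, 0], [-0.024, -0.08, 0.595], -1]
  ]
}}

```text
clock: 8.23
tcp_pos: [0.5912, -0.2216, 0.0334]
ee_rot: [[-0.974, 0.225, -0.0], [0.225, 0.974, 0.0], [0.0, 0.0, -1.0]]
wrist_force: [-0.2, 0.1, 0.0]
grip_width: 1.0
grasp_force: 0.0
```

{"api": "carry_out", "payload": {
  "moves": [
    [[0, 0, 0], [0, 0, 0], -1],
    [[0, 0, 0], [0, 0, 0], -0.4],
    [[0, 0, 0], [0, 0, 0], 0],
    [[0, 0, 0], [0, 0, 0], 1],
    [[0, 0, 0], [0, 0, 0], 1],
    [[0, 0, 0], [0, 0, 0], 1],
    [[0, 0, 0], [0, 0, 0], 1],
    [[0, 0, 0], [0, 0, 0], 1],
    [[0, 0, 0], [0, 0, 0], 1],
    [[0, 0, 0], [0, 0, 0], 1]
  ],
  "squeeze": 25
}}

```text
clock: 9.07
tcp_pos: [0.5913, -0.2217, 0.0334]
ee_rot: [[-0.974, 0.225, 0.0], [0.225, 0.974, -0.0], [-0.0, -0.0, -1.0]]
wrist_force: [-1.3, 0.7, 1.2]
grip_width: 0.567
grasp_force: 25.0
```

```bash
python3 go.py 625.5 -1.7 140 101.8; python3 -c "
from h import *
print(read_state()['tcp_pos'])"
```

```text
turn [-1.000e-04  0.000e+00 -2.756e-01] shift [ 0.0807  1.1103 -0.533 ]
[ 0.59126566 -0.22170552  0.03341949]
```

{"api": "carry_out", "payload": {
  "moves": [
    [[0, 0, 0], [0, 0, -0.08], 1],
    [[0, 0, 0], [0, 0, -0.2], 1],
    [[0, 0, 0], [0, 0, -0.33], 1],
    [[0, 0, -0.05], [0.01, 0.13, -0.45], 1],
    [[0, 0, -0.1], [0.02, 0.28, -0.53], 1],
    [[0, 0, -0.15], [0.03, 0.43, -0.53], 1],
    [[0, 0, -0.2], [0.04, 0.58, -0.53], 1],
    [[0, 0, -0.25], [0.05, 0.73, -0.53], 1],
    [[0, 0, -0.2756], [0.07, 0.88, -0.53], 1],
    [[0, 0, -0.2756], [0.08, 1, -0.53], 1]
  ]
}}

```text
clock: 9.9
tcp_pos: [0.6203, -0.0209, 0.1388]
ee_rot: [[-0.978, -0.208, -0.001], [-0.208, 0.978, 0.001], [0.001, 0.001, -1.0]]
wrist_force: [-0.3, 0.1, -1.8]
grip_width: 0.567
grasp_force: 25.0
```

{"api": "carry_out", "payload": {
  "moves": [
    [[0, 0, 0], [0, 0, 0], 1],
    [[0, 0, 0], [0, 0, 0], 1],
    [[0, 0, 0], [0, 0, 0], 1]
  ]
}}

```text
clock: 10.15
tcp_pos: [0.6205, -0.0237, 0.1389]
ee_rot: [[-0.979, -0.204, -0.001], [-0.204, 0.979, -0.0], [0.001, 0.0, -1.0]]
wrist_force: [-0.2, -0.4, -2.7]
grip_width: 0.569
grasp_force: 25.0
```

```bash
python3 go.py 625.5 -1.7 42.5 101.8
```

```text
turn [ 0.     -0.0005 -0.0002] shift [-0.0475  0.1026  0.4822]
```

{"api": "carry_out", "payload": {
  "moves": [
    [[0, 0, 0], [-0.025, 0.05, 0], 1],
    [[0, 0, 0], [-0.0475, 0.1026, 0], 1],
    [[0, 0, 0], [-0.0475, 0.1026, 0.08], 1],
    [[0, 0, 0], [-0.0475, 0.1026, 0.17], 1],
    [[0, 0, 0], [-0.0475, 0.1026, 0.26], 1],
    [[0, 0, 0], [-0.0475, 0.1026, 0.34], 1],
    [[0, 0, 0], [-0.0475, 0.1026, 0.4], 1],
    [[0, 0, 0], [-0.0475, 0.1026, 0.44], 1],
    [[0, 0, 0], [-0.0475, 0.1026, 0.465], 1],
    [[0, 0, 0], [-0.0475, 0.1026, 0.475], 1]
  ]
}}

```text
clock: 10.98
tcp_pos: [0.6258, -0.0011, 0.0439]
ee_rot: [[-0.979, -0.204, -0.0], [-0.204, 0.979, 0.0], [0.0, 0.0, -1.0]]
wrist_force: [0.2, -0.2, -1.9]
grip_width: 0.564
grasp_force: 25.0
```

{"api": "carry_out", "payload": {
  "moves": [
    [[0, 0, 0], [0, 0, 0], 1],
    [[0, 0, 0], [0, 0, 0], 1],
    [[0, 0, 0], [0, 0, 0], 1]
  ]
}}

```text
clock: 11.23
tcp_pos: [0.6262, -0.0012, 0.0451]
ee_rot: [[-0.979, -0.204, 0.001], [-0.204, 0.979, -0.0], [-0.001, -0.001, -1.0]]
wrist_force: [0.0, 0.3, -2.5]
grip_width: 0.567
grasp_force: 25.0
```

```bash
python3 go.py 625.5 -1.7 41.2 101.8
```

```text
turn [-0.0003  0.0008 -0.    ] shift [ 0.0037 -0.0016  0.0196]
```

{"api": "carry_out", "payload": {
  "moves": [
    [[0, 0, 0], [0.002, -0.001, 0.004], 1],
    [[0, 0, 0], [0.003, -0.002, 0.008], 1],
    [[0, 0, 0], [0.003, -0.002, 0.011], 1],
    [[0, 0, 0], [0.003, -0.002, 0.014], 1],
    [[0, 0, 0], [0.003, -0.002, 0.016], 1],
    [[0, 0, 0], [0.003, -0.002, 0.018], 1],
    [[0, 0, 0], [0.003, -0.002, 0.0185], 1],
    [[0, 0, 0], [0.003, -0.002, 0.0185], 1],
    [[0, 0, 0], [0.003, -0.002, 0.0185], 1]
  ]
}}

```text
clock: 11.98
tcp_pos: [0.6253, -0.0017, 0.0414]
ee_rot: [[-0.979, -0.205, 0.0], [-0.205, 0.979, -0.0], [-0.0, -0.0, -1.0]]
wrist_force: [-5.0, 0.3, 4.9]
grip_width: 0.559
grasp_force: 25.0
```

Touched down (+5 N). I release it, rise, and head for the medium jar.

{"api": "carry_out", "payload": {
  "moves": [
    [[0, 0, 0], [0, 0, 0], 0],
    [[0, 0, 0], [0, 0, 0], -0.5],
    [[0, 0, 0], [0, 0, 0], -1],
    [[0, 0, 0], [0, 0, 0], -1],
    [[0, 0, 0], [0, 0, 0], -1],
    [[0, 0, 0], [0, 0, -0.1], -1],
    [[0, 0, 0], [0, 0, -0.2], -1],
    [[0, 0, 0], [0, 0, -0.35], -1],
    [[0, 0, 0], [0, 0, -0.5], -1],
    [[0, 0, 0], [0, 0, -0.6], -1]
  ]
}}

```text
clock: 12.82
tcp_pos: [0.6259, -0.0018, 0.1636]
ee_rot: [[-0.979, -0.205, 0.003], [-0.205, 0.979, -0.001], [-0.003, -0.001, -1.0]]
wrist_force: [0.5, 0.9, 0.1]
grip_width: 0.996
grasp_force: 0.0
```

```bash
python3 go.py 367.5 -293.5 150 100
```

```text
turn [-0.0007  0.0019  0.0201] shift [ 1.5631 -1.1635  0.0647]
```

{"api": "carry_out", "payload": {
  "moves": [
    [[0, 0, 0.02], [0.1, -0.075, 0], -1],
    [[0, 0, 0.02], [0.22, -0.165, 0], -1],
    [[0, 0, 0.02], [0.34, -0.255, 0], -1],
    [[0, 0, 0.02], [0.46, -0.345, 0], -1],
    [[0, 0, 0.02], [0.58, -0.43, 0], -1],
    [[0, 0, 0.02], [0.7, -0.52, 0], -1],
    [[0, 0, 0.02], [0.8, -0.6, 0], -1],
    [[0, 0, 0.02], [0.88, -0.68, 0], -1],
    [[0, 0, 0.02], [0.95, -0.74, 0], -1],
    [[0, 0, 0.02], [1, -0.8, 0], -1]
  ]
}}

```text
clock: 13.65
tcp_pos: [0.4612, -0.2002, 0.1607]
ee_rot: [[-0.985, -0.173, 0.0], [-0.173, 0.985, -0.0], [-0.0, -0.0, -1.0]]
wrist_force: [0.2, -0.1, 0.4]
grip_width: 1.002
grasp_force: 0.0
```

```bash
python3 go.py 367.5 -293.5 150 100
```

```text
turn [-0.0001  0.     -0.0005] shift [ 0.5423 -0.3785  0.0537]
```

{"api": "carry_out", "payload": {
  "moves": [
    [[0, 0, 0], [0.1, -0.075, 0.05], -1],
    [[0, 0, 0], [0.2, -0.15, 0.05], -1],
    [[0, 0, 0], [0.32, -0.23, 0.05], -1],
    [[0, 0, 0], [0.42, -0.3, 0.05], -1],
    [[0, 0, 0], [0.5, -0.35, 0.05], -1],
    [[0, 0, 0], [0.54, -0.378, 0.05], -1],
    [[0, 0, 0], [0.54, -0.378, 0.05], -1],
    [[0, 0, 0], [0.54, -0.378, 0.05], -1],
    [[0, 0, 0], [0.54, -0.378, 0.05], -1]
  ]
}}

```text
clock: 14.4
tcp_pos: [0.3696, -0.2918, 0.1506]
ee_rot: [[-0.985, -0.174, 0.0], [-0.174, 0.985, 0.0], [-0.0, 0.0, -1.0]]
wrist_force: [0.5, 0.2, -0.1]
grip_width: 0.998
grasp_force: 0.0
```

```bash
python3 go.py 367.5 -293.5 30 100
```

```text
turn [0.0001 0.0001 0.0005] shift [ 0.0118 -0.0065  0.6032]
```

{"api": "carry_out", "payload": {
  "moves": [
    [[0, 0, 0], [0.012, -0.0065, 0.08], -1],
    [[0, 0, 0], [0.012, -0.0065, 0.18], -1],
    [[0, 0, 0], [0.012, -0.0065, 0.28], -1],
    [[0, 0, 0], [0.012, -0.0065, 0.38], -1],
    [[0, 0, 0], [0.012, -0.0065, 0.47], -1],
    [[0, 0, 0], [0.012, -0.0065, 0.54], -1],
    [[0, 0, 0], [0.012, -0.0065, 0.58], -1],
    [[0, 0, 0], [0.012, -0.0065, 0.6], -1],
    [[0, 0, 0], [0.012, -0.0065, 0.603], -1],
    [[0, 0, 0], [0.012, -0.0065, 0.603], -1]
  ]
}}

```text
clock: 15.23
tcp_pos: [0.3672, -0.2942, 0.0305]
ee_rot: [[-0.985, -0.174, 0.0], [-0.174, 0.985, -0.001], [-0.0, -0.001, -1.0]]
wrist_force: [0.6, -0.6, 0.6]
grip_width: 1.001
grasp_force: 0.0
```

{"api": "carry_out", "payload": {
  "moves": [
    [[0, 0, 0], [0, 0, 0], -1],
    [[0, 0, 0], [0, 0, 0], -0.4],
    [[0, 0, 0], [0, 0, 0], 0],
    [[0, 0, 0], [0, 0, 0], 1],
    [[0, 0, 0], [0, 0, 0], 1],
    [[0, 0, 0], [0, 0, 0], 1],
    [[0, 0, 0], [0, 0, 0], 1],
    [[0, 0, 0], [0, 0, 0], 1],
    [[0, 0, 0], [0, 0, 0], 1],
    [[0, 0, 0], [0, 0, 0], 1]
  ],
  "squeeze": 22
}}

```text
clock: 16.07
tcp_pos: [0.3669, -0.2942, 0.0301]
ee_rot: [[-0.985, -0.174, 0.0], [-0.174, 0.985, -0.0], [-0.0, -0.0, -1.0]]
wrist_force: [0.7, -1.4, 0.6]
grip_width: 0.535
grasp_force: 22.0
```

```bash
python3 go.py 580.9 199.7 180 100
```

```text
turn [-0.0002  0.     -0.    ] shift [-1.4828  2.2461 -0.75  ]
```

{"api": "carry_out", "payload": {
  "moves": [
    [[0, 0, 0], [0, 0, -0.08], 1],
    [[0, 0, 0], [0, 0, -0.2], 1],
    [[0, 0, 0], [0, 0, -0.33], 1],
    [[0, 0, 0], [0, 0, -0.47], 1],
    [[0, 0, 0], [-0.06, 0.09, -0.6], 1],
    [[0, 0, 0], [-0.14, 0.21, -0.7], 1],
    [[0, 0, 0], [-0.22, 0.33, -0.75], 1],
    [[0, 0, 0], [-0.3, 0.46, -0.75], 1],
    [[0, 0, 0], [-0.38, 0.58, -0.75], 1],
    [[0, 0, 0], [-0.46, 0.7, -0.75], 1]
  ]
}}

```text
clock: 16.9
tcp_pos: [0.4332, -0.1387, 0.18]
ee_rot: [[-0.985, -0.174, -0.0], [-0.174, 0.985, 0.0], [0.0, 0.0, -1.0]]
wrist_force: [-0.2, -0.9, -1.4]
grip_width: 0.541
grasp_force: 22.0
```

{"api": "carry_out", "payload": {
  "moves": [
    [[0, 0, 0], [-0.07, 0.1, 0], 1],
    [[0, 0, 0], [-0.14, 0.2, 0], 1],
    [[0, 0, 0], [-0.21, 0.3, 0], 1],
    [[0, 0, 0], [-0.28, 0.4, 0], 1],
    [[0, 0, 0], [-0.35, 0.5, 0], 1],
    [[0, 0, 0], [-0.42, 0.6, 0], 1],
    [[0, 0, 0], [-0.49, 0.7, 0], 1],
    [[0, 0, 0], [-0.56, 0.8, 0], 1],
    [[0, 0, 0], [-0.63, 0.9, 0], 1],
    [[0, 0, 0], [-0.7, 1, 0], 1]
  ]
}}

```text
clock: 17.73
tcp_pos: [0.5363, 0.0823, 0.1795]
ee_rot: [[-0.985, -0.174, -0.001], [-0.174, 0.985, 0.0], [0.001, 0.0, -1.0]]
wrist_force: [0.8, 0.3, -1.6]
grip_width: 0.537
grasp_force: 22.0
```

```bash
python3 go.py 580.9 199.7 70 100
```

```text
turn [ 0.0002 -0.0008  0.0001] shift [-0.3225  0.5393  0.5474]
```

{"api": "carry_out", "payload": {
  "moves": [
    [[0, 0, 0], [-0.07, 0.12, 0], 1],
    [[0, 0, 0], [-0.14, 0.24, 0], 1],
    [[0, 0, 0], [-0.21, 0.35, 0], 1],
    [[0, 0, 0], [-0.27, 0.45, 0], 1],
    [[0, 0, 0], [-0.32, 0.52, 0.1], 1],
    [[0, 0, 0], [-0.32, 0.52, 0.22], 1],
    [[0, 0, 0], [-0.32, 0.52, 0.34], 1],
    [[0, 0, 0], [-0.32, 0.52, 0.46], 1],
    [[0, 0, 0], [-0.32, 0.52, 0.54], 1],
    [[0, 0, 0], [-0.32, 0.52, 0.56], 1]
  ]
}}

```text
clock: 18.57
tcp_pos: [0.5794, 0.1943, 0.0645]
ee_rot: [[-0.985, -0.174, -0.006], [-0.174, 0.985, -0.001], [0.006, 0.0, -1.0]]
wrist_force: [-0.4, 0.8, -1.4]
grip_width: 0.538
grasp_force: 22.0
```

{"api": "carry_out", "payload": {
  "moves": [
    [[0, 0, 0], [0, 0, 0], 1],
    [[0, 0, 0], [0, 0, 0], 1],
    [[0, 0, 0], [0, 0, 0], 1]
  ]
}}

```text
clock: 18.82
tcp_pos: [0.5819, 0.1946, 0.0693]
ee_rot: [[-0.985, -0.174, 0.002], [-0.174, 0.985, 0.0], [-0.002, -0.0, -1.0]]
wrist_force: [0.5, 0.1, -2.3]
grip_width: 0.54
grasp_force: 22.0
```

```bash
python3 go.py 580.9 199.7 37.9 100
```

```text
turn [-0.0001  0.0013 -0.    ] shift [0.0006 0.0259 0.1572]
```

{"api": "carry_out", "payload": {
  "moves": [
    [[0, 0, 0], [0.0, 0.013, 0.02], 1],
    [[0, 0, 0], [0.001, 0.026, 0.045], 1],
    [[0, 0, 0], [0.001, 0.026, 0.07], 1],
    [[0, 0, 0], [0.001, 0.026, 0.09], 1],
    [[0, 0, 0], [0.001, 0.026, 0.11], 1],
    [[0, 0, 0], [0.001, 0.026, 0.125], 1],
    [[0, 0, 0], [0.001, 0.026, 0.135], 1],
    [[0, 0, 0], [0.001, 0.026, 0.138], 1],
    [[0, 0, 0], [0.001, 0.026, 0.138], 1],
    [[0, 0, 0], [0.001, 0.026, 0.138], 1]
  ]
}}

```text
clock: 19.65
tcp_pos: [0.5802, 0.1996, 0.0406]
ee_rot: [[-0.985, -0.174, 0.0], [-0.174, 0.985, 0.0], [-0.0, -0.0, -1.0]]
wrist_force: [0.1, -0.8, -0.6]
grip_width: 0.538
grasp_force: 22.0
```

```bash
python3 go.py 580.9 199.7 37.9 100
```

```text
turn [-0.      0.0002  0.    ] shift [-0.0033 -0.0001  0.0133]
```

{"api": "carry_out", "payload": {
  "moves": [
    [[0, 0, 0], [-0.002, 0, 0.003], 1],
    [[0, 0, 0], [-0.003, 0, 0.006], 1],
    [[0, 0, 0], [-0.003, 0, 0.009], 1],
    [[0, 0, 0], [-0.003, 0, 0.0115], 1],
    [[0, 0, 0], [-0.003, 0, 0.0135], 1],
    [[0, 0, 0], [-0.003, 0, 0.0145], 1],
    [[0, 0, 0], [-0.003, 0, 0.0145], 1],
    [[0, 0, 0], [-0.003, 0, 0.0145], 1]
  ]
}}

```text
clock: 20.32
tcp_pos: [0.5808, 0.1997, 0.0381]
ee_rot: [[-0.985, -0.174, 0.0], [-0.174, 0.985, -0.0], [-0.0, -0.0, -1.0]]
wrist_force: [-2.9, -0.4, 5.5]
grip_width: 0.539
grasp_force: 22.0
```

{"api": "carry_out", "payload": {
  "moves": [
    [[0, 0, 0], [0, 0, 0], 0],
    [[0, 0, 0], [0, 0, 0], -0.5],
    [[0, 0, 0], [0, 0, 0], -1],
    [[0, 0, 0], [0, 0, 0], -1],
    [[0, 0, 0], [0, 0, 0], -1],
    [[0, 0, 0], [0, 0, -0.1], -1],
    [[0, 0, 0], [0, 0, -0.2], -1],
    [[0, 0, 0], [0, 0, -0.35], -1],
    [[0, 0, 0], [0, 0, -0.5], -1],
    [[0, 0, 0], [0, 0, -0.6], -1]
  ]
}}

```text
clock: 21.15
tcp_pos: [0.5813, 0.1998, 0.1603]
ee_rot: [[-0.985, -0.174, 0.003], [-0.174, 0.985, 0.0], [-0.003, -0.0, -1.0]]
wrist_force: [0.0, -0.1, 0.0]
grip_width: 1.0
grasp_force: 0.0
```

```bash
python3 go.py 505.3 395.2 160 100
```

```text
turn [-0.0001  0.0019  0.    ] shift [2.0460e-01 1.0279e+00 1.0000e-03]
```

{"api": "carry_out", "payload": {
  "moves": [
    [[0, 0, 0], [0.03, 0.15, 0], -1],
    [[0, 0, 0], [0.06, 0.3, 0], -1],
    [[0, 0, 0], [0.09, 0.45, 0], -1],
    [[0, 0, 0], [0.12, 0.6, 0], -1],
    [[0, 0, 0], [0.15, 0.75, 0], -1],
    [[0, 0, 0], [0.18, 0.88, 0], -1],
    [[0, 0, 0], [0.2, 0.97, 0], -1],
    [[0, 0, 0], [0.204, 1, 0], -1],
    [[0, 0, 0], [0.204, 1, 0], -1],
    [[0, 0, 0], [0.204, 1, 0], -1]
  ]
}}

```text
clock: 21.98
tcp_pos: [0.5062, 0.3889, 0.1573]
ee_rot: [[-0.985, -0.173, -0.0], [-0.173, 0.985, -0.0], [0.0, -0.0, -1.0]]
wrist_force: [-0.0, 0.6, -0.5]
grip_width: 0.998
grasp_force: 0.0
```

```bash
python3 go.py 505.3 395.2 35 100
```

```text
turn [-0.0003 -0.0001 -0.0001] shift [-0.0011  0.0319  0.6117]
```

{"api": "carry_out", "payload": {
  "moves": [
    [[0, 0, 0], [0, 0.03, 0], -1],
    [[0, 0, 0], [0, 0.03, 0.08], -1],
    [[0, 0, 0], [0, 0.03, 0.19], -1],
    [[0, 0, 0], [0, 0.03, 0.3], -1],
    [[0, 0, 0], [0, 0.03, 0.4], -1],
    [[0, 0, 0], [0, 0.03, 0.49], -1],
    [[0, 0, 0], [0, 0.03, 0.55], -1],
    [[0, 0, 0], [0, 0.03, 0.59], -1],
    [[0, 0, 0], [0, 0.03, 0.61], -1],
    [[0, 0, 0], [0, 0.03, 0.61], -1]
  ]
}}

```text
clock: 22.82
tcp_pos: [0.5049, 0.3953, 0.0353]
ee_rot: [[-0.985, -0.173, -0.0], [-0.173, 0.985, -0.0], [0.0, -0.0, -1.0]]
wrist_force: [0.7, 0.7, -0.5]
grip_width: 0.995
grasp_force: 0.0
```

{"api": "carry_out", "payload": {
  "moves": [
    [[0, 0, 0], [0, 0, 0], -1],
    [[0, 0, 0], [0, 0, 0], -0.6],
    [[0, 0, 0], [0, 0, 0], 0],
    [[0, 0, 0], [0, 0, 0], 1],
    [[0, 0, 0], [0, 0, 0], 1],
    [[0, 0, 0], [0, 0, 0], 1],
    [[0, 0, 0], [0, 0, 0], 1],
    [[0, 0, 0], [0, 0, 0], 1],
    [[0, 0, 0], [0, 0, 0], 1],
    [[0, 0, 0], [0, 0, 0], 1]
  ],
  "squeeze": 28
}}

```text
clock: 23.65
tcp_pos: [0.5049, 0.3955, 0.0358]
ee_rot: [[-0.985, -0.174, 0.0], [-0.174, 0.985, 0.0], [-0.0, -0.0, -1.0]]
wrist_force: [-0.8, -1.3, 4.1]
grip_width: 0.676
grasp_force: 28.0
```

```bash
python3 go.py 484 -374 180 100
```

```text
turn [-0.      0.0002  0.    ] shift [ 0.7708 -3.7709 -0.7211]
```

{"api": "carry_out", "payload": {
  "moves": [
    [[0, 0, 0], [0, 0, -0.08], 1],
    [[0, 0, 0], [0, 0, -0.2], 1],
    [[0, 0, 0], [0, 0, -0.33], 1],
    [[0, 0, 0], [0, 0, -0.47], 1],
    [[0, 0, 0], [0.02, -0.1, -0.6], 1],
    [[0, 0, 0], [0.04, -0.22, -0.7], 1],
    [[0, 0, 0], [0.07, -0.35, -0.72], 1],
    [[0, 0, 0], [0.1, -0.48, -0.72], 1],
    [[0, 0, 0], [0.13, -0.61, -0.72], 1],
    [[0, 0, 0], [0.15, -0.74, -0.72], 1]
  ]
}}

```text
clock: 24.48
tcp_pos: [0.5001, 0.2434, 0.1788]
ee_rot: [[-0.985, -0.174, -0.001], [-0.174, 0.985, -0.0], [0.001, 0.0, -1.0]]
wrist_force: [0.3, -0.9, -2.9]
grip_width: 0.674
grasp_force: 28.0
```

{"api": "carry_out", "payload": {
  "moves": [
    [[0, 0, 0], [0.02, -0.1, 0], 1],
    [[0, 0, 0], [0.04, -0.2, 0], 1],
    [[0, 0, 0], [0.06, -0.3, 0], 1],
    [[0, 0, 0], [0.08, -0.4, 0], 1],
    [[0, 0, 0], [0.1, -0.5, 0], 1],
    [[0, 0, 0], [0.12, -0.6, 0], 1],
    [[0, 0, 0], [0.14, -0.7, 0], 1],
    [[0, 0, 0], [0.16, -0.8, 0], 1],
    [[0, 0, 0], [0.18, -0.9, 0], 1],
    [[0, 0, 0], [0.2, -1, 0], 1]
  ]
}}

```text
clock: 25.32
tcp_pos: [0.4958, 0.0398, 0.1789]
ee_rot: [[-0.985, -0.174, -0.001], [-0.174, 0.985, 0.0], [0.001, 0.001, -1.0]]
wrist_force: [1.4, -0.6, -2.2]
grip_width: 0.675
grasp_force: 28.0
```

{"api": "carry_out", "payload": {
  "moves": [
    [[0, 0, 0], [0.02, -0.1, 0], 1],
    [[0, 0, 0], [0.04, -0.2, 0], 1],
    [[0, 0, 0], [0.06, -0.3, 0], 1],
    [[0, 0, 0], [0.08, -0.4, 0], 1],
    [[0, 0, 0], [0.1, -0.5, 0], 1],
    [[0, 0, 0], [0.12, -0.6, 0], 1],
    [[0, 0, 0], [0.14, -0.7, 0], 1],
    [[0, 0, 0], [0.16, -0.8, 0], 1],
    [[0, 0, 0], [0.18, -0.9, 0], 1],
    [[0, 0, 0], [0.2, -1, 0], 1]
  ]
}}

```text
clock: 26.15
tcp_pos: [0.4912, -0.164, 0.1788]
ee_rot: [[-0.985, -0.174, -0.001], [-0.174, 0.985, 0.001], [0.001, 0.001, -1.0]]
wrist_force: [0.6, -0.2, -3.6]
grip_width: 0.672
grasp_force: 28.0
```

```bash
python3 go.py 484 -374 75 100
```

```text
turn [ 0.0007 -0.0006 -0.    ] shift [ 0.2172 -1.0284  0.5183]
```

{"api": "carry_out", "payload": {
  "moves": [
    [[0, 0, 0], [0.02, -0.11, 0], 1],
    [[0, 0, 0], [0.05, -0.23, 0], 1],
    [[0, 0, 0], [0.08, -0.36, 0], 1],
    [[0, 0, 0], [0.1, -0.49, 0], 1],
    [[0, 0, 0], [0.13, -0.62, 0], 1],
    [[0, 0, 0], [0.16, -0.75, 0], 1],
    [[0, 0, 0], [0.18, -0.86, 0], 1],
    [[0, 0, 0], [0.2, -0.94, 0], 1],
    [[0, 0, 0], [0.21, -0.98, 0], 1],
    [[0, 0, 0], [0.21, -0.98, 0], 1]
  ]
}}

```text
clock: 26.98
tcp_pos: [0.4838, -0.3646, 0.1786]
ee_rot: [[-0.985, -0.172, -0.001], [-0.172, 0.985, 0.001], [0.001, 0.001, -1.0]]
wrist_force: [0.9, 0.0, -3.4]
grip_width: 0.673
grasp_force: 28.0
```

```bash
python3 go.py 484 -374 75 100
```

```text
turn [ 0.0007 -0.0004 -0.001 ] shift [ 0.0066 -0.0472  0.5178]
```

{"api": "carry_out", "payload": {
  "moves": [
    [[0, 0, 0], [0.006, -0.045, 0.04], 1],
    [[0, 0, 0], [0.006, -0.045, 0.12], 1],
    [[0, 0, 0], [0.006, -0.045, 0.22], 1],
    [[0, 0, 0], [0.006, -0.045, 0.32], 1],
    [[0, 0, 0], [0.006, -0.045, 0.41], 1],
    [[0, 0, 0], [0.006, -0.045, 0.48], 1],
    [[0, 0, 0], [0.006, -0.045, 0.52], 1],
    [[0, 0, 0], [0.006, -0.045, 0.54], 1],
    [[0, 0, 0], [0.006, -0.045, 0.54], 1],
    [[0, 0, 0], [0.006, -0.045, 0.54], 1]
  ]
}}

```text
clock: 27.82
tcp_pos: [0.485, -0.3727, 0.0721]
ee_rot: [[-0.985, -0.174, 0.001], [-0.174, 0.985, -0.001], [-0.001, -0.001, -1.0]]
wrist_force: [0.7, -0.0, -2.9]
grip_width: 0.675
grasp_force: 28.0
```

```bash
python3 go.py 484 -374 45 100
```

```text
turn [-0.0005  0.0003  0.0002] shift [ 0.006  -0.0055  0.1356]
```

{"api": "carry_out", "payload": {
  "moves": [
    [[0, 0, 0], [0.003, -0.003, 0.02], 1],
    [[0, 0, 0], [0.005, -0.005, 0.045], 1],
    [[0, 0, 0], [0.005, -0.005, 0.07], 1],
    [[0, 0, 0], [0.005, -0.005, 0.09], 1],
    [[0, 0, 0], [0.005, -0.005, 0.107], 1],
    [[0, 0, 0], [0.005, -0.005, 0.118], 1],
    [[0, 0, 0], [0.005, -0.005, 0.125], 1],
    [[0, 0, 0], [0.005, -0.005, 0.128], 1],
    [[0, 0, 0], [0.005, -0.005, 0.128], 1],
    [[0, 0, 0], [0.005, -0.005, 0.128], 1]
  ]
}}

```text
clock: 28.65
tcp_pos: [0.4839, -0.3739, 0.0461]
ee_rot: [[-0.985, -0.174, 0.0], [-0.174, 0.985, -0.0], [-0.0, -0.0, -1.0]]
wrist_force: [0.7, 0.1, -3.2]
grip_width: 0.673
grasp_force: 28.0
```

```bash
python3 go.py 484 -374 43.5 100
```

```text
turn [-0.0002  0.0001 -0.    ] shift [-0.0003 -0.0006  0.0129]
```

{"api": "carry_out", "payload": {
  "moves": [
    [[0, 0, 0], [0, 0, 0.003], 1],
    [[0, 0, 0], [0, 0, 0.006], 1],
    [[0, 0, 0], [0, 0, 0.0085], 1],
    [[0, 0, 0], [0, 0, 0.0105], 1],
    [[0, 0, 0], [0, 0, 0.012], 1],
    [[0, 0, 0], [0, 0, 0.013], 1],
    [[0, 0, 0], [0, 0, 0.013], 1],
    [[0, 0, 0], [0, 0, 0.013], 1]
  ]
}}

```text
clock: 29.32
tcp_pos: [0.4839, -0.3738, 0.0438]
ee_rot: [[-0.985, -0.174, 0.0], [-0.174, 0.985, -0.0], [-0.0, -0.0, -1.0]]
wrist_force: [-2.7, 2.8, 4.6]
grip_width: 0.672
grasp_force: 28.0
```

Touched down. I release it, rise, and look.

{"api": "carry_out", "payload": {
  "moves": [
    [[0, 0, 0], [0, 0, 0], 0],
    [[0, 0, 0], [0, 0, 0], -0.5],
    [[0, 0, 0], [0, 0, 0], -1],
    [[0, 0, 0], [0, 0, 0], -1],
    [[0, 0, 0], [0, 0, 0], -1],
    [[0, 0, 0], [0, 0, -0.1], -1],
    [[0, 0, 0], [0, 0, -0.2], -1],
    [[0, 0, 0], [0, 0, -0.35], -1],
    [[0, 0, 0], [0, 0, -0.5], -1],
    [[0, 0, 0], [0, 0, -0.65], -1]
  ]
}}

```text
clock: 30.15
tcp_pos: [0.4838, -0.3737, 0.1746]
ee_rot: [[-0.985, -0.174, -0.0], [-0.174, 0.985, 0.0], [0.0, 0.0, -1.0]]
wrist_force: [0.3, -0.1, -0.1]
grip_width: 1.005
grasp_force: 0.0
```

{"api": "carry_out", "payload": {
  "moves": [
    [[0, 0, 0], [0.1, 0, -0.2], -1],
    [[0, 0, 0], [0.22, 0, -0.4], -1],
    [[0, 0, 0], [0.35, 0, -0.6], -1],
    [[0, 0, 0], [0.5, 0, -0.7], -1],
    [[0, 0, 0], [0.65, 0, -0.7], -1],
    [[0, 0, 0], [0.8, 0, -0.7], -1],
    [[0, 0, 0], [0.8, 0, -0.7], -1],
    [[0, 0, 0], [0.8, 0, -0.7], -1],
    [[0, 0, 0], [0.8, 0, -0.7], -1],
    [[0, 0, 0], [0.8, 0, -0.7], -1]
  ]
}}

```text
clock: 30.98
tcp_pos: [0.3271, -0.4014, 0.313]
ee_rot: [[-0.985, -0.175, -0.0], [-0.175, 0.985, 0.0], [-0.0, 0.0, -1.0]]
wrist_force: [0.5, 0.3, -0.1]
grip_width: 1.0
grasp_force: 0.0
```

```bash
python3 - <<'E'
from h import *
W=dict(jL=(.484,-.374,.088),jM=(.5809,.1997,.076),jS=(.461,-.005,.064),jQ=(.6255,-.0017,.082))
for n in("top","scene"):
    im=imaging.camera(n); cv2.imwrite(f"pics/{n}1.png",im[:,:,::-1]); m=imaging.camera_model(n)
    for k,w in W.items():
        p=cv2.projectPoints(np.array([w]),cv2.Rodrigues(np.array(m["R"]))[0],np.array(m["t"]),m["intrinsics"],np.array(m["D"]))[0].ravel()
        try: print(n,k,measure(n,im,p,w[2],"j"),"want",w[:2])
        except Exception as e: print(n,k,p,e)
E
```

```text
top jL [ 483.8 -371.9   60.    58.7   41.8] want (0.484, -0.374)
top jM [5.820e+02 2.004e+02 4.760e+01 4.760e+01 2.000e-01] want (0.5809, 0.1997)
top jS [459.8  -4.4  35.9  35.6  68.8] want (0.461, -0.005)
top jQ [ 6.25e+02 -6.00e-01  5.13e+01  5.09e+01  1.21e+01] want (0.6255, -0.0017)
scene jL [ 483.2 -372.2   62.    60.3   77.9] want (0.484, -0.374)
scene jM [580.9 200.3  47.3  47.6   6. ] want (0.5809, 0.1997)
scene jS [459.8  -4.3  35.8  35.4  47.3] want (0.461, -0.005)
scene jQ [624.5  -0.9  50.4  50.7  11.9] want (0.6255, -0.0017)
```

View pics/scene1.png

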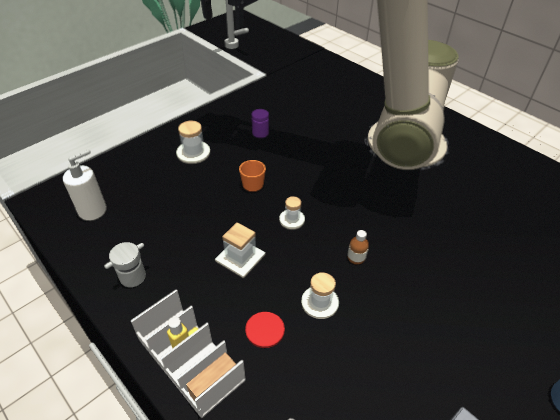

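View pics/top1.png

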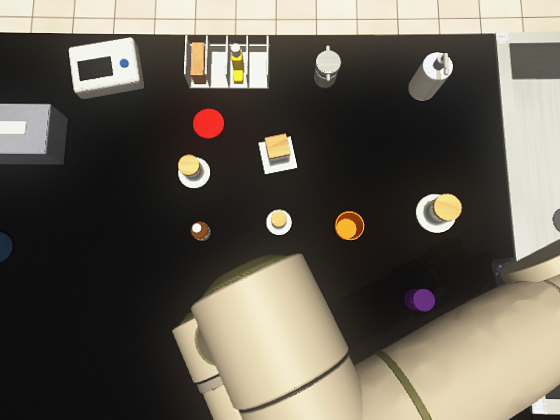

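All four jars stand upright on the right coasters, within about 2 mm of centre: large (447,208), square (278,148), small (279,219) and medium (190,167) in the top view. The bottle, cup, purple jar and red coaster have not moved. The arm is clear of everything.

```bash
python3 -c "
from station import arm
print(arm.finish_job())"
```

```text
the job is handed in; nothing more can be done
None
```

The job is handed in after about 31 s on the robot clock: all four jars stand upright and released on their matching coasters, within about 2 mm of centre, the square one in line with its coaster, and the bottle and cup appear unmoved in the final pictures.

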